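# Hold an instrument cover in the drilling jig

## Task

Turn the grey metal instrument cover over and stand it mouth-down on the blue plate of the drilling jig, snug in the corner between the aluminium fence and the orange stop. Then hold it there for drilling with one firm diagonal push, pressing it against the fence and down on the plate together, and finish while still pushing. Leave the flask, the tape roll and the screwdriver alone.

Things in the scene. Friction and masses are not known exactly. Their poses are not given: they have to be found in the camera images.
- cover: grey metal cover, a square open cup 58 x 58 x 52 mm high, walls and closed face 4 mm, about 0.15 kg, loose, mouth-up on the worktop at first; an 8 mm 45-degree chamfer runs round the closed face, so the side faces are flat for the 44 mm next to the mouth. Origin: centre of the closed face, outside; z points from there to the mouth; x, y square to the side faces (grasp across two of them)
- jig_plate: blue base plate of the jig, 170 (x) x 220 (y) x 8 mm, smooth slippery plastic (friction about 0.3), fixed to the worktop. Origin at the centre of its underside, on the worktop (z = 0); z up; x points across the plate to the fence, y along the fence to the side where the stop stands
- jig_fence: aluminium fence of the jig, 20 (x) x 220 (y) x 34 mm, fixed on the plate along its far edge. Origin at the centre of its underside, on the plate's top; axes as the plate's; its working face lies at x = -10 mm in this frame (x = +65 mm in the plate's frame) and looks to -x
- stop: orange stop block, 60 (x) x 20 (y) x 30 mm (39 with its black thumbscrew), fixed on the plate and touching the fence; its place along the fence differs each time. Origin at the centre of its underside, on the plate; axes as the plate's; its working face lies at y = -10 mm in this frame and looks to -y
- gel_flask: small conical flask with pink filling, 51 mm wide and 76 mm high, loose bystander; origin at the centre of its underside
- tape_roll: roll of cream tape lying flat, 104 mm across and 24 mm high, loose bystander; origin at the centre of its underside
- screwdriver: screwdriver with blue handle lying flat, 103 mm long along y, 15 mm thick, loose bystander; origin at the centre of its underside
Things that resemble listed ones, but are neither listed nor needed, are in the scene too. Leave any red or yellow look-alike of the cover alone.

How it is judged:
By the outcome, as a careful person would: the job done as asked, in the order asked, and still so for the second after the job is handed in, while the arm keeps its last pose, push and grip.
It also fails if it takes over 72 s, if anything falls off the work surface, if the arm or the gripper's body presses on something with over 40 N, if the wrist force passes 120 N, or if a joint passes its speed limit or range.

## Robot

A 6-joint arm with a two-finger parallel gripper is mounted at the origin on a cart in front of the work surface, level with it; the furniture and walls round the work are solid. World frame = base frame: x ahead of the robot, y to its left, z up, the work surface at z = 0. Lengths are in mm, angles in degrees, forces in N, time in s.
With the tool pointing down it reaches from about 350 to 850 mm from the base axis. Payload 8.1 kg.
Tool frame: the origin (TCP) lies midway between the tips of the shut fingers; the grasp point (between the pads) lies 19 mm behind it (r.pinch_z is the distance from the TCP to the grasp point, in mm); z points along the fingers, y is the line along which they close (so a half turn about z gives the same grasp; the last joint's range is limited). The gripper opens to 85 mm and grips with 20 to 120 N. Pads are 22 mm wide; open, the fingers measure 114 mm over their backs; the gripper's body (76 mm by 85 mm) begins 54 mm behind the grasp point. The pads swing forward as they close: fully open they stand 13 mm farther back than shut.
Start: joints at [-78.575, 7.471, 85.268, -0, 87.261, -4.893], TCP at [168.6, -575.829, 231.292] pointing down, gripper open.
Joint ranges: [-169.43, 169.43], [-51.17, 129.36], [1.28, 143.12], [-76.62, 256.62], [0, 156.53], [-152.29, 152.29]. Speed limits (degrees/s): [136.94, 136.94, 159.86, 180, 180, 180].

## Interface

Orientations are given as [roll, pitch, yaw] about the fixed x, y, z axes, in that order (R = Rz(yaw) Ry(pitch) Rx(roll)).
In Python, from bench import sensors, optics, job, r gives the robot as it stands.
- The arm moves only by the tool play_rows, never from a script. Its argument "motion" is a list that holds one entry, the list of rows, each a list of 6 numbers: the shift along the tool's x, y, z in cm, then the turn, a rotation vector about the tool's x, y, z in degrees. In form: [[[x, y, z, ax, ay, az], ...]]. A call has 1 to 5 rows; each row is the pose to reach, as a shift and turn from the pose commanded when the call began, along the tool's axes at that moment; what a row does not reach only later rows make up. A row lasts 1/10 s, in which the tool goes at most 50 mm and 8.59 degrees, less where a joint would pass 70% of its speed; a pose out of reach is approached as far as the arm can. A call with a gripper value outside its range is refused whole. "jaw" is the opening, from 0 (shut) to 1 (fully open), set as the call begins (left out, the last holds). The fingers move at their own pace and stop on an object; "squeeze" is the grip in N (left out, the last holds). Time passes only in rows, so rows that repeat a pose let the fingers close. It gives the time, the measured TCP pose, the force, the opening and the grip force at its end, in the units of the state.
- sensors.sense(): the state, without advancing time (a new reading comes with each control period).
- optics.snapshot(name): name is "side" or "top"; returns a dict with "pixels" (420x560x3 uint8, red, green, blue), "mtx" (3x3 intrinsics, pixels), "k1" (the pictures are not rectified: a ray, as slopes to the right and down, at radius r is drawn at 1 + k1 r^2 times it, then the intrinsics apply), "R" (3x3) and "t" (3): a world point X has camera coordinates R X + t. Camera axes: x right, y down, z forward; pixel columns grow to the right and rows downward; lengths in mm; the calibration is good to about 2 mm. A picture is of the moment at which its call begins. There is no depth.
- job.hand_in(): hands the job in; it is judged then, once.
The state is a dict: "time": time; "joint_pos": joint angles; "qd": joint speeds; "joint_efforts": joint torques, N m; "tool_pos": TCP position; "tcp_rot": TCP orientation; "ft_force": force on the tool from outside, world axes, zero at the start; "wrist_torque": the same for the moment, N m; "finger_gap": finger opening in mm; "grip_force": force on a finger pad.
Only numpy, scipy, OpenCV 4.12 (cv2) and the standard library are available. Lean on these libraries where they do the work, as an engineer would, in place of code of your own. Each camera call takes 0.05 s, during which the arm holds its last target. There are 200 camera calls.

## Working session

There is one attempt and no reset: what is moved stays moved. The work goes in short steps, Python scripts to look and compute and a tool call to move; the robot and the scene stay as the last step left them, time stands still between calls to the robot, and variables do not carry over. Pictures are saved under pics/ and viewed, at most 10 in all, crops included, and the job is handed in when it is done.

Besides the shell and the picture viewer there is one more tool, called after "Emit:" as a command line: name --argument value ..., lists and objects as JSON in quotes. play_rows: Moves the arm, as the interface text tells. Its arguments: {"type":"object","properties":{"motion":{"type":"array","items":{"type":"array","items":{"type":"array","items":{"type":"number"}}}},"jaw":{"type":"number"},"squeeze":{"type":"number"}},"required":["motion"]}

```bash
ls; mkdir -p pics
cat > h.py <<'E'
import numpy as np, cv2
from bench import sensors, optics, job, r
from scipy.spatial.transform import Rotation as Ro
def snap(n,save=None):
    s=optics.snapshot(n)
    if save: cv2.imwrite('pics/'+save,np.array(s['pixels'])[:,:,::-1])
    return s
def ray(s,uv):
    M=np.array(s['mtx']);k=s['k1']
    d=cv2.undistortPoints(np.array(uv,float).reshape(-1,1,2),M,np.array([k,0,0,0.])).reshape(-1,2)
    R=np.array(s['R']);t=np.array(s['t'])
    return -R.T@t,(np.c_[d,np.ones(len(d))])@R
def onplane(s,uv,z):
    c,d=ray(s,uv); return c+d*((z-c[2])/d[:,2:3])
def proj(s,X):
    p=cv2.projectPoints(np.array(X,float).reshape(-1,1,3),cv2.Rodrigues(np.array(s['R']))[0],np.array(s['t'],float),np.array(s['mtx']),np.array([s['k1'],0,0,0.]))[0]
    return p.reshape(-1,2)
E
python3 - <<'E'
from h import *
a=snap('top','top0.png');b=snap('side','side0.png')
for s in(a,b): print(np.array(s['mtx']).round(1),s['k1'],(-np.array(s['R']).T@np.array(s['t'])).round(),np.array(s['R']).round(3))
print(r.pinch_z,sensors.sense())
E
```

```text
pics
[[407.4   0.  279. ]
 [  0.  407.4 212.9]
 [  0.    0.    1. ]] -0.04507022415996331 [ 301.  -67. 1385.] [[ 0.006 -1.    -0.001]
 [-0.982 -0.005 -0.188]
 [ 0.188  0.002 -0.982]]
[[528.    0.  275. ]
 [  0.  528.  215.7]
 [  0.    0.    1. ]] 0.013130656079955463 [-38. 972. 732.] [[-0.879 -0.477 -0.01 ]
 [-0.232  0.445 -0.865]
 [ 0.417 -0.758 -0.502]]
18.700000000000003 {'time': 0.1, 'joint_pos': array([-7.85747975e+01,  7.51190195e+00,  8.53245091e+01, -4.18880696e-04,
        8.72605795e+01, -4.89283182e+00]), 'qd': array([ 0.13779086, -0.1348964 , -0.15578599,  0.01991778, -0.01009751,
       -0.03710318]), 'joint_efforts': array([-1.08679656e-04, -5.70950246e+01, -5.01941657e+01, -2.50442617e-04,
        8.05872754e-03, -9.48555027e-06]), 'tool_pos': array([ 168.5029616 , -575.33167181,  230.32355324]), 'tcp_rot': array([-1.79903327e+02, -7.85569614e-03,  1.63180481e+01]), 'ft_force': array([-0.04081548, -0.20557311, -0.25512058]), 'wrist_torque': array([-0.04229039, -0.01200107,  0.01808664]), 'grip_force': 0.0, 'finger_gap': 85.57742822747502}
```

View pics/top0.png

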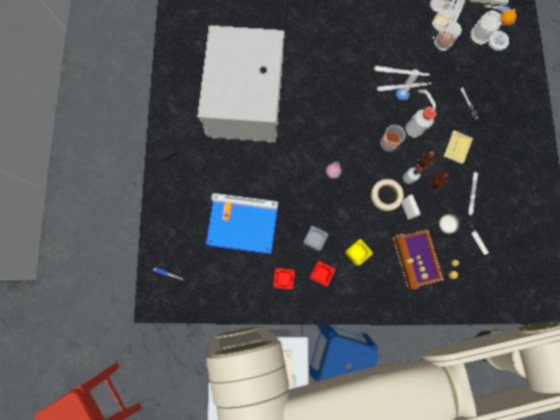

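View pics/side0.png

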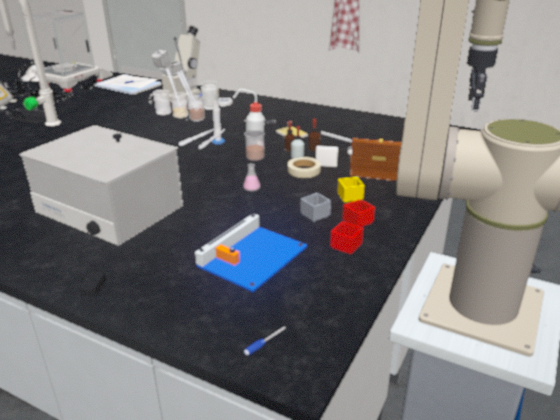

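The top view shows the jig at about (242,223), with the fence on its far (+x) side and the stop at (227,211). The candidates for the cover are grey at (316,238), red at (285,279) and (322,273), and yellow at (359,252). Only the grey one fits the description, and I'll confirm that in an enlarged crop.

Run:
```python
from h import *
A=cv2.imread('pics/top0.png');B=cv2.imread('pics/side0.png')
a=cv2.resize(A[185:260,200:335],(800,444)[:2],interpolation=cv2.INTER_CUBIC)[:300*2]
a=cv2.resize(A[185:260,200:333],None,fx=3,fy=3,interpolation=cv2.INTER_CUBIC)
b=cv2.resize(B[185:290,190:340],None,fx=3,fy=3,interpolation=cv2.INTER_CUBIC)
c=np.zeros((600,800,3),np.uint8);c[:225,:399]=a;c[230:545,:450]=b
d=cv2.resize(A[222:256,298:334],None,fx=9,fy=9,interpolation=cv2.INTER_CUBIC);c[:306,460:784]=d
cv2.imwrite('pics/crop0.png',c)
s=snap('top')
H=cv2.cvtColor(A,cv2.COLOR_BGR2HSV)
m=cv2.inRange(H,(100,150,80),(125,255,255));m[:190]=0;m[260:]=0;m[:,:200]=0;m[:,290:]=0
cs=max(cv2.findContours(m,0,2)[0],key=cv2.contourArea)
print('blue',cv2.minAreaRect(onplane(s,cs.reshape(-1,2),8)[:,:2].astype(np.float32)))
o=cv2.inRange(H,(5,150,120),(18,255,255));o[:190]=0;o[260:]=0;o[:,:200]=0;o[:,260:]=0
cs=max(cv2.findContours(o,0,2)[0],key=cv2.contourArea)
print('orange',cv2.minAreaRect(onplane(s,cs.reshape(-1,2),38)[:,:2].astype(np.float32)))
w=cv2.inRange(H,(0,0,150),(180,70,255));w[:190]=0;w[215:]=0;w[:,:200]=0;w[:,285:]=0
cs=max(cv2.findContours(w,0,2)[0],key=cv2.contourArea)
print('fence',cv2.minAreaRect(onplane(s,cs.reshape(-1,2),42)[:,:2].astype(np.float32)))
g=cv2.inRange(H,(0,0,75),(180,110,255));g[:222]=0;g[256:]=0;g[:,:300]=0;g[:,334:]=0
cs=max(cv2.findContours(g,0,2)[0],key=cv2.contourArea)
print('cover',cv2.minAreaRect(onplane(s,cs.reshape(-1,2),45)[:,:2].astype(np.float32)),cs.reshape(-1,2).min(0),cs.reshape(-1,2).max(0))
```

```text
blue ((512.274169921875, 64.97358703613281), (230.2269287109375, 154.1082000732422), 82.81420135498047)
orange ((540.21435546875, 117.07090759277344), (0.0, 0.0), 0.0)
fence ((591.685546875, 54.36979675292969), (222.55758666992188, 39.84978103637695), 82.52566528320312)
cover ((473.775634765625, -185.08364868164062), (66.57669067382812, 70.4969253540039), 63.28553009033203) [303 225] [328 250]
```

View pics/crop0.png

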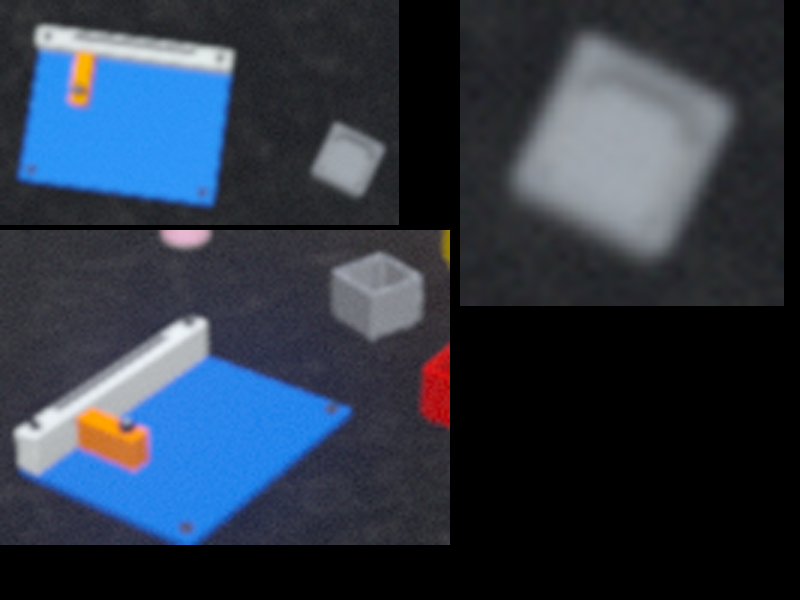

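The crop confirms it: the grey cup at top (316,238) / side (315,206) is mouth-up, and its sides run at about 63°/-27°. The stop is near the left end of the fence.

My plan is to pick with the tool tilted 45° backward and pitch it to 45° forward, which lays the cover on its side. I then regrasp tilted backward and pitch forward again, which puts the mouth down.

```bash
cat >> h.py <<'E'
def pose(P,az,t,back=19.,s=1):
    """grasp point P (back mm behind TCP), heading az, tilt t (forward +) -> TCP pos, R"""
    a,t=np.radians([az,t]);H=np.array([np.cos(a),np.sin(a),0]);k=np.array([0,0,1.]);L=np.cross(k,H)
    z=np.sin(t)*H-np.cos(t)*k;y=-L*s;x=np.cross(y,z)
    return np.array(P)+back*z,np.c_[x,y,z]
def cur():
    q=sensors.sense();return np.array(q['tool_pos']),Ro.from_euler('xyz',q['tcp_rot'],degrees=True).as_matrix(),q
def row(T,frm=None):
    p,R=(frm or cur()[:2]);P,Q=T
    return np.r_[R.T@(P-p)/10,Ro.from_matrix(R.T@Q).as_rotvec(degrees=True)].round(2)
E
python3 - <<'E'
from h import *
print([x for x in dir(r) if x[0]!='_'])
C=np.array([475,-186,32.])
T1=pose(C,-27,-45,back=19-130);T2=pose(C,-27,-45,back=22)
print(row(T1),row(T2,T1),T1[0],T2[0])
s=snap('side')
print(proj(s,[[475,-186,52],[475,-186,0]]))
print(proj(snap('top'),[[475,-186,52]]))
E
```

```text
['PlanningError', 'pinch_z']
[ 46.06 -23.35  12.04  16.92 -42.77  41.06] [-0.  -0.  13.3  0.   0.   0. ] [ 544.93407984 -221.63319347  110.48885271] [ 461.13919138 -178.93756526   16.44365081]
[[314.64393619 198.73162192]
 [314.11368346 215.31580564]]
[[315.77858634 237.23209188]]
```

Emit:
play_rows --motion '[[[46,-23.4,12,17,-42.8,41],[46,-23.4,12,17,-42.8,41],[46,-23.4,12,17,-42.8,41],[46,-23.4,12,17,-42.8,41],[46,-23.4,12,17,-42.8,41]]]' --jaw 1

```text
time: 0.75
tool_pos: [343.2, -411.7, 176.6]
tcp_rot: [-175.8, 30.8, -11.3]
ft_force: [0.7, -1.7, 0.3]
finger_gap: 85.3
grip_force: 0.0
```

```bash
cat > n.py <<'E'
import sys
from h import *
# python3 n.py x y z az tilt back
v=[float(a) for a in sys.argv[1:]]
T=pose(v[:3],v[3],v[4],v[5]);p,R,q=cur()
print('row',row(T,(p,R)),'q',np.array(q['joint_pos']).round(),'tcp',p.round(1),'z',R[:,2].round(2),'F',np.array(q['ft_force']).round(1),'gap',round(q['finger_gap'],1),'grip',round(q['grip_force'],1),'t',q['time'])
E
python3 n.py 475 -186 32 -27 -45 -111
```

```text
row [ 17.17 -22.72  -0.88   5.48 -13.59  12.92] q [-47.  27.  73. -14. 108.  55.] tcp [ 343.2 -411.7  176.6] z [-0.49  0.17 -0.86] F [ 0.7 -1.7  0.3] gap 85.3 grip 0.0 t 0.75
```

Emit:
play_rows --motion '[[[17.2,-22.7,-0.9,5.5,-13.6,12.9],[17.2,-22.7,-0.9,5.5,-13.6,12.9],[17.2,-22.7,-0.9,5.5,-13.6,12.9],[17.2,-22.7,-0.9,5.5,-13.6,12.9],[17.2,-22.7,-0.9,5.5,-13.6,12.9]]]'

```text
time: 1.25
tool_pos: [519.5, -244.3, 117.4]
tcp_rot: [-179.6, 45.0, -26.6]
ft_force: [-0.0, -0.6, 0.4]
finger_gap: 85.3
grip_force: 0.0
```

```bash
python3 n.py 475 -186 32 -27 -45 -111; python3 n.py 475 -186 32 -27 -45 22
```

```text
row [ 1.39 -3.17 -0.39 -0.08 -0.    0.32] q [-29.  54.  47.  -2. 124.  87.] tcp [ 519.5 -244.3  117.4] z [-0.63  0.32 -0.71] F [-0.  -0.6  0.4] gap 85.3 grip 0.0 t 1.25
row [ 1.39 -3.15 12.91 -0.08 -0.    0.32] q [-29.  54.  47.  -2. 124.  87.] tcp [ 519.5 -244.3  117.4] z [-0.63  0.32 -0.71] F [-0.  -0.6  0.4] gap 85.3 grip 0.0 t 1.25
```

Emit:
play_rows --motion '[[[1.4,-3.2,-0.4,0,0,0.3],[1.4,-3.2,-0.4,0,0,0.3],[1.4,-3.2,-0.4,0,0,0.3]]]'

```text
time: 1.55
tool_pos: [544.4, -222.1, 111.2]
tcp_rot: [-179.9, 45.0, -26.9]
ft_force: [-0.1, -0.1, -0.6]
finger_gap: 85.0
grip_force: 0.0
```

```bash
python3 n.py 475 -186 32 -27 -45 22; python3 -c "
from h import *
snap('side','s1.png')"
```

```text
row [ 0.06 -0.07 13.34  0.02 -0.04  0.1 ] q [-27.  57.  43.  -0. 125.  90.] tcp [ 544.4 -222.1  111.2] z [-0.63  0.32 -0.71] F [-0.1 -0.1 -0.6] gap 85.0 grip 0.0 t 1.55
```

View pics/s1.png

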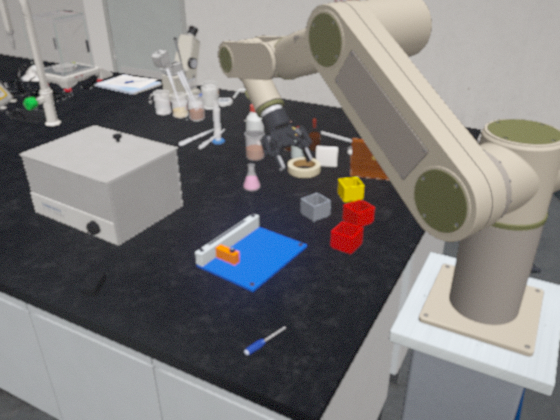

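The picture shows the gripper at about (285,140), tilted back over the cover at (315,206), with nothing in its way. I'll advance and close.

Emit:
play_rows --motion '[[[0,0,4,0,0,0],[0,0,8,0,0,0],[0.1,0,11,0,0,0],[0.1,0,13.3,0,0,0],[0.1,0,13.3,0,0,0]]]'

```text
time: 2.1
tool_pos: [457.7, -180.2, 15.8]
tcp_rot: [-179.9, 45.2, -27.1]
ft_force: [-0.8, 0.2, -0.2]
finger_gap: 85.8
grip_force: 0.0
```

Emit:
play_rows --motion '[[[0,0,0,0,0,0],[0,0,0,0,0,0],[0,0,0,0,0,0],[0,0,0,0,0,0],[0,0,0,0,0,0]]]' --jaw 0 --squeeze 40

```text
time: 2.6
tool_pos: [463.1, -182.0, 19.1]
tcp_rot: [-180.0, 44.7, -27.0]
ft_force: [1.9, -3.3, 6.9]
finger_gap: 57.6
grip_force: 43.4
```

```bash
python3 n.py 475 -186 32 -27 -45 22; python3 -c "
from h import *
S=snap('side')['pixels'];T=snap('top')['pixels']
a=cv2.resize(S[120:250,230:380],None,fx=2.6,fy=2.6);b=cv2.resize(T[170:290,260:400],None,fx=2.8,fy=2.8)
c=np.zeros((340,790,3),np.uint8);c[:a.shape[0],:390]=a;c[:b.shape[0],394:394+392]=b[:,:392]
cv2.imwrite('pics/g1.png',c[:,:,::-1])"
```

```text
row [-0.04 -0.18  0.41 -0.05 -0.35 -0.01] q [-27.  48.  67.  -0. 110.  90.] tcp [ 463.1 -182.    19.1] z [-0.63  0.32 -0.71] F [ 1.9 -3.3  6.9] gap 57.6 grip 43.4 t 2.6
```

View pics/g1.png

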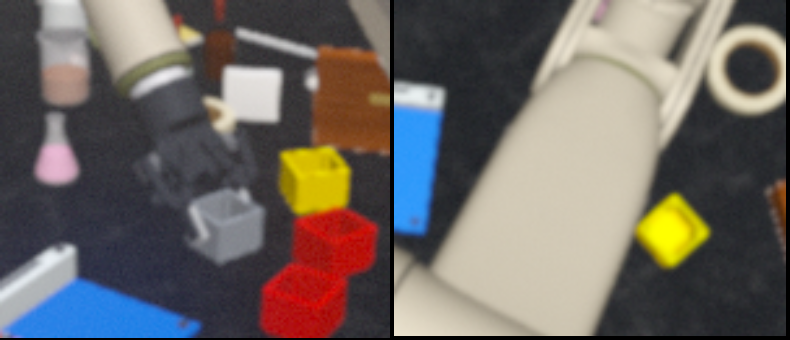

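The crop shows the cup held between the fingers at about (225,225). The gap is 57.6 mm, as expected for 58. I'll lift next.

Emit:
play_rows --motion '[[[-2,0,-2,0,0,0],[-4,0,-4,0,0,0],[-7,0,-7,0,0,0],[-7,0,-7,0,0,0]]]' --squeeze 60

```text
time: 3.1
tool_pos: [464.7, -182.3, 122.5]
tcp_rot: [-179.9, 44.3, -27.0]
ft_force: [1.3, -0.7, -0.6]
finger_gap: 57.5
grip_force: 64.3
```

```bash
python3 n.py 500 -175 130 -7 45 22
```

```text
row [ 3.630e+00 -2.790e+00 -2.400e+00  6.000e-02  8.828e+01 -2.218e+01] q [-27.  40.  66.  -0. 118.  90.] tcp [ 464.7 -182.3  122.5] z [-0.62  0.32 -0.72] F [ 1.3 -0.7 -0.6] gap 57.5 grip 64.3 t 3.1
```

Emit:
play_rows --motion '[[[3.6,-2.8,-2.4,0,88.3,-22.2],[3.6,-2.8,-2.4,0,88.3,-22.2],[3.6,-2.8,-2.4,0,88.3,-22.2],[3.6,-2.8,-2.4,0,88.3,-22.2],[3.6,-2.8,-2.4,0,88.3,-22.2]]]'

```text
time: 3.6
tool_pos: [513.2, -175.5, 109.2]
tcp_rot: [-175.8, 2.2, -17.4]
ft_force: [-0.5, -0.8, 0.1]
finger_gap: 57.6
grip_force: 64.3
```

```bash
python3 n.py 500 -175 130 -7 45 22
```

```text
row [ 2.300e-01  3.000e-02 -5.300e-01 -3.000e-02  4.672e+01 -1.163e+01] q [-27.   6. 100.   4.  77.  80.] tcp [ 513.2 -175.5  109.2] z [-0.02  0.08 -1.  ] F [-0.5 -0.8  0.1] gap 57.6 grip 64.3 t 3.6
```

Emit:
play_rows --motion '[[[0.2,0,-0.5,0,46.7,-11.6],[0.2,0,-0.5,0,46.7,-11.6],[0.2,0,-0.5,0,46.7,-11.6],[0.2,0,-0.5,0,46.7,-11.6],[0.2,0,-0.5,0,46.7,-11.6]]]'

```text
time: 4.1
tool_pos: [514.2, -176.3, 114.2]
tcp_rot: [-178.9, -39.7, -8.7]
ft_force: [1.1, 2.7, -0.5]
finger_gap: 56.9
grip_force: 64.4
```

```bash
python3 n.py 500 -175 130 -7 45 22;  python3 n.py 500 -175 40 -7 45 22
```

```text
row [ 0.12  0.04  0.06  0.05  5.32 -1.33] q [-37. -30. 140.  30.  39.  43.] tcp [ 514.2 -176.3  114.2] z [ 0.63 -0.08 -0.77] F [ 1.1  2.7 -0.5] gap 56.9 grip 64.4 t 4.1
row [-5.63  0.17  6.99  0.05  5.32 -1.33] q [-37. -30. 140.  30.  39.  43.] tcp [ 514.2 -176.3  114.2] z [ 0.63 -0.08 -0.77] F [ 1.1  2.7 -0.5] gap 56.9 grip 64.4 t 4.1
```

```bash
python3 n.py 575 -175 100 -7 45 22
```

```text
row [ 3.91 -0.96  7.12  0.05  5.32 -1.33] q [-37. -30. 140.  30.  39.  43.] tcp [ 514.2 -176.3  114.2] z [ 0.63 -0.08 -0.77] F [ 1.1  2.7 -0.5] gap 56.9 grip 64.4 t 4.1
```

Emit:
play_rows --motion '[[[3.9,-1,7.1,0,5.3,-1.3],[3.9,-1,7.1,0,5.3,-1.3],[3.9,-1,7.1,0,5.3,-1.3],[3.9,-1,7.1,0,5.3,-1.3],[3.9,-1,7.1,0,5.3,-1.3]]]'

```text
time: 4.6
tool_pos: [590.0, -176.0, 83.6]
tcp_rot: [-179.7, -44.6, -7.2]
ft_force: [-1.1, -0.1, 0.4]
finger_gap: 57.6
grip_force: 64.6
```

```bash
python3 n.py 575 -175 40 -7 45 22;python3 -c "
from h import *
S=snap('side')['pixels']
cv2.imwrite('pics/g2.png',cv2.resize(S[60:260,160:460],None,fx=2,fy=2)[:,:,::-1])"
```

```text
row [-4.11  0.11  4.25 -0.11  0.39 -0.17] q [-31. -13. 134.  45.  24.  29.] tcp [ 590.  -176.    83.6] z [ 0.7  -0.08 -0.71] F [-1.1 -0.1  0.4] gap 57.6 grip 64.6 t 4.6
```

View pics/g2.png

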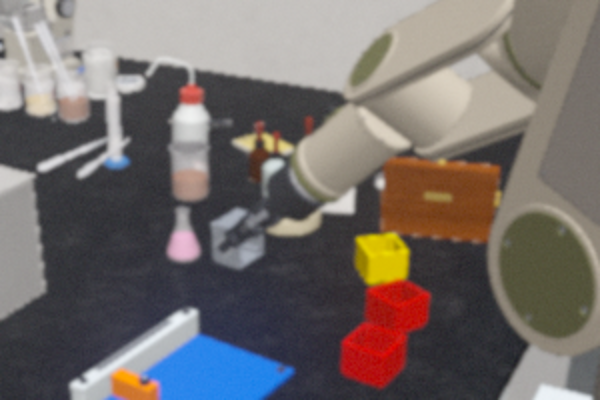

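The crop shows the cup in the gripper at (237,238), lying on its side with the mouth facing the robot. I'll lower it.

Emit:
play_rows --motion '[[[-2,0,2.1,0,0.3,0],[-4.1,0.1,4.2,0,0.4,-0.1],[-4.1,0.1,4.2,0,0.4,-0.1],[-4.1,0.1,4.2,0,0.4,-0.1]]]'

```text
time: 5.05
tool_pos: [589.5, -176.5, 24.2]
tcp_rot: [-179.7, -44.9, -7.3]
ft_force: [0.0, -0.3, -0.6]
finger_gap: 57.7
grip_force: 64.6
```

Emit:
play_rows --motion '[[[-0.15,0,0.15,0,0,0],[-0.3,0,0.3,0,0,0],[-0.3,0,0.3,0,0,0]]]'

```text
time: 5.35
tool_pos: [590.6, -177.0, 21.3]
tcp_rot: [-179.9, -45.1, -7.1]
ft_force: [-0.2, -0.3, -0.6]
finger_gap: 57.0
grip_force: 64.6
```

Emit:
play_rows --motion '[[[-0.1,0,0.1,0,0,0],[-0.2,0,0.2,0,0,0],[-0.2,0,0.2,0,0,0]]]'

```text
time: 5.65
tool_pos: [591.1, -177.1, 18.7]
tcp_rot: [-179.9, -45.1, -7.1]
ft_force: [-1.2, 1.6, 6.6]
finger_gap: 57.2
grip_force: 65.6
```

Emit:
play_rows --motion '[[[0,0,0,0,0,0],[0,0,0,0,0,0],[0,0,0,0,0,0],[0,0,0,0,0,0]]]' --jaw 1

```text
time: 6.05
tool_pos: [589.7, -176.5, 16.8]
tcp_rot: [-179.8, -45.0, -7.2]
ft_force: [0.4, 0.9, -0.6]
finger_gap: 85.3
grip_force: 0.0
```

Emit:
play_rows --motion '[[[0,0,-3,0,0,0],[0,0,-6,0,0,0],[0,0,-10,0,0,0],[3,0,-13,0,0,0],[3,0,-13,0,0,0]]]'

```text
time: 6.55
tool_pos: [525.0, -172.8, 141.8]
tcp_rot: [179.6, -45.7, -6.8]
ft_force: [0.6, -0.2, 1.1]
finger_gap: 85.7
grip_force: 0.0
```

```bash
python3 n.py 584 -176 33 -7 -45 -111;python3 -c "
from h import *
S=snap('side')['pixels'];T=snap('top')['pixels']
a=cv2.resize(S[120:250,230:380],None,fx=2.6,fy=2.6);b=cv2.resize(T[170:290,260:400],None,fx=2.8,fy=2.8)
c=np.zeros((340,790,3),np.uint8);c[:a.shape[0],:390]=a;c[:b.shape[0],394:394+392]=b[:,:392]
cv2.imwrite('pics/g3.png',c[:,:,::-1])
print(proj(snap('side'),[584,-176,29]),proj(snap('top'),[584,-176,58]))"
```

```text
row [  7.43  -0.44  11.95   0.34 -90.69  -0.1 ] q [-37. -36. 143.  36.  37.  37.] tcp [ 525.  -172.8  141.8] z [ 0.71 -0.09 -0.7 ] F [ 0.6 -0.2  1.1] gap 85.7 grip 0.0 t 6.55
[[277.56868096 198.95366404]] [[312.56774762 204.47443297]]
```

View pics/g3.png

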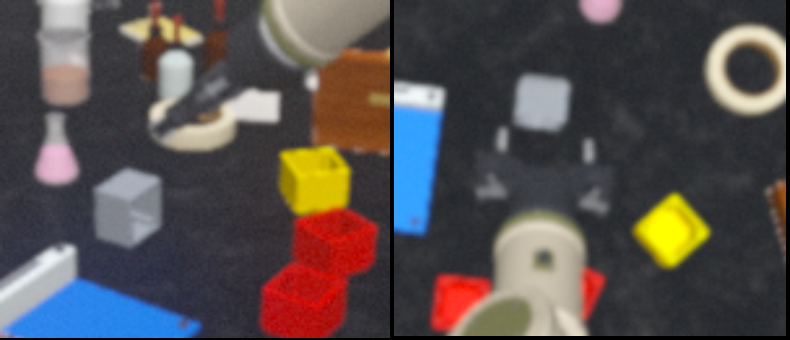

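The cup lies at side crop (128,207), i.e. pixel (279,200), with its mouth facing the robot and within 2 px of my prediction. I'll swing to the backward tilt for the regrasp.

Emit:
play_rows --motion '[[[2.5,0,1.5,0,-20,0],[5,-0.2,3,0,-40,0],[7,-0.4,6,0,-60,0],[7.4,-0.4,10,0,-90,0],[7.4,-0.4,11.9,0.3,-90.7,0]]]'

```text
time: 7.25
tool_pos: [651.5, -180.1, 102.7]
tcp_rot: [-179.0, -12.5, -6.7]
ft_force: [0.3, -0.6, 1.0]
finger_gap: 85.6
grip_force: 0.0
```

```bash
python3 n.py 584 -176 33 -7 -45 -111
```

```text
row [  1.26   0.41  -0.63  -0.84 -57.47   0.82] q [-22.  13.  93.   5.  62.  73.] tcp [ 651.5 -180.1  102.7] z [ 0.22 -0.01 -0.98] F [ 0.3 -0.6  1. ] gap 85.6 grip 0.0 t 7.25
```

Emit:
play_rows --motion '[[[1.3,0.4,-0.6,-0.8,-57.5,0.8],[1.3,0.4,-0.6,-0.8,-57.5,0.8],[1.3,0.4,-0.6,-0.8,-57.5,0.8],[1.3,0.4,-0.6,-0.8,-57.5,0.8],[1.3,0.4,-0.6,-0.8,-57.5,0.8]]]'

```text
time: 7.75
tool_pos: [661.0, -185.6, 110.6]
tcp_rot: [-179.5, 27.5, -6.6]
ft_force: [0.0, 0.6, -0.0]
finger_gap: 85.3
grip_force: 0.0
```

```bash
python3 n.py 584 -176 33 -7 -45 -111
```

```text
row [ 4.000e-02 -1.000e-02 -1.200e-01 -3.200e-01 -1.753e+01  3.900e-01] q [-18.  55.  38.  -5. 114.  78.] tcp [ 661.  -185.6  110.6] z [-0.46  0.06 -0.89] F [ 0.   0.6 -0. ] gap 85.3 grip 0.0 t 7.75
```

Emit:
play_rows --motion '[[[0,0,-0.1,-0.3,-17.5,0.4],[0,0,-0.1,-0.3,-17.5,0.4],[0,0,-0.1,-0.3,-17.5,0.4],[0,0,-0.1,-0.3,-17.5,0.4]]]'

```text
time: 8.15
tool_pos: [643.4, -181.2, 103.8]
tcp_rot: [-179.9, 45.0, -6.9]
ft_force: [4.8, -3.1, 10.0]
finger_gap: 85.3
grip_force: 0.0
```

```bash
python3 n.py 584 -176 33 -7 -45 22
```

```text
row [ 0.79  0.21 11.42 -0.02  0.02  0.1 ] q [-16.  83.   1. -10. 140.  75.] tcp [ 643.4 -181.2  103.8] z [-0.7   0.09 -0.71] F [ 4.8 -3.1 10. ] gap 85.3 grip 0.0 t 8.15
```

Emit:
play_rows --motion '[[[0,0,0,0,0,0],[0.4,0.1,2,0,0,0]]]'

```text
time: 8.35
tool_pos: [638.9, -182.9, 93.9]
tcp_rot: [179.9, 43.8, -7.0]
ft_force: [2.1, -1.1, 1.1]
finger_gap: 85.7
grip_force: 0.0
```

```bash
python3 n.py 584 -176 33 -7 -45 22
```

```text
row [ 0.18 -0.03 10.42  0.11 -1.15 -0.03] q [-17.  76.  12. -10. 134.  76.] tcp [ 638.9 -182.9   93.9] z [-0.69  0.08 -0.72] F [ 2.1 -1.1  1.1] gap 85.7 grip 0.0 t 8.35
```

Emit:
play_rows --motion '[[[0.1,0,3,0,-0.5,0],[0.1,0,6,0,-0.5,0],[0.1,0,8,0,-0.5,0],[0.1,0,9.4,0,-0.5,0],[0.1,0,9.4,0,-0.5,0]]]'

```text
time: 8.85
tool_pos: [573.1, -175.2, 29.2]
tcp_rot: [179.9, 44.4, -7.1]
ft_force: [-0.0, 0.2, 0.5]
finger_gap: 85.2
grip_force: 0.0
```

```bash
python3 n.py 584 -176 33 -7 -45 22
```

```text
row [ 0.49 -0.05  1.16  0.06 -0.63 -0.07] q [-17.  63.  41.  -8. 119.  78.] tcp [ 573.1 -175.2   29.2] z [-0.69  0.08 -0.71] F [-0.   0.2  0.5] gap 85.2 grip 0.0 t 8.85
```

Emit:
play_rows --motion '[[[0.5,0,0.6,0,-0.6,0],[0.5,0,1.1,0,-0.6,0],[0.5,0,1.1,0,-0.6,0]]]'

```text
time: 9.15
tool_pos: [570.3, -175.0, 18.3]
tcp_rot: [179.8, 44.9, -7.1]
ft_force: [0.1, -0.1, -0.2]
finger_gap: 85.6
grip_force: 0.0
```

Emit:
play_rows --motion '[[[0,0,0,0,0,0],[0,0,0,0,0,0],[0,0,0,0,0,0],[0,0,0,0,0,0],[0,0,0,0,0,0]]]' --jaw 0 --squeeze 60

```text
time: 9.65
tool_pos: [570.7, -175.2, 19.6]
tcp_rot: [179.8, 44.9, -7.2]
ft_force: [1.5, -0.3, 2.6]
finger_gap: 57.4
grip_force: 64.0
```

Emit:
play_rows --motion '[[[-1,0,-1,0,0,0],[-3,0,-3,0,0,0],[-6,0,-6,0,0,0],[-9,0,-8,0,0,0],[-9,0,-8,0,0,0]]]'

```text
time: 10.15
tool_pos: [565.4, -174.7, 146.9]
tcp_rot: [179.6, 44.4, -7.3]
ft_force: [0.4, 0.0, -0.6]
finger_gap: 57.3
grip_force: 63.9
```

```bash
python3 n.py 540 20 140 -7.3 45 22
```

```text
row [ -0.89 -19.01   3.87   0.32  89.35   0.31] q [-18.  54.  42.  -9. 127.  77.] tcp [ 565.4 -174.7  146.9] z [-0.69  0.08 -0.72] F [ 0.4  0.  -0.6] gap 57.3 grip 63.9 t 10.15
```

Run:
```python
from h import *
A=cv2.imread('pics/top0.png');H=cv2.cvtColor(A,cv2.COLOR_BGR2HSV)
s=snap('top')
m=cv2.inRange(H,(5,120,120),(22,255,255));m[:190]=0;m[230:]=0;m[:,:210]=0;m[:,250:]=0
yy,xx=np.nonzero(m);print(len(xx),xx.min(),xx.max(),yy.min(),yy.max())
P=onplane(s,np.c_[xx,yy],36)
ex=np.array([np.cos(np.radians(-7.3)),np.sin(np.radians(-7.3))]);ey=np.array([-ex[1],ex[0]])
c=np.array([525,63.3]);q=(P[:,:2]-c)
print('stop jig x',np.percentile(q@ex,[2,50,98]),'y',np.percentile(q@ey,[2,50,98]))
# side view check of stop & fence corners (crop0 coords ->px)
S=snap('side')
def J(x,y,z): return [*(c+x*ex+y*ey),z]
print('fence top near-face ends, px',proj(S,[J(65,-110,42),J(65,110,42),J(-85,-110,8),J(-85,110,8)]).round(1).tolist())
print('top',proj(s,[J(65,-110,42),J(65,110,42),J(-85,-110,8),J(-85,110,8)]).round(1).tolist())
B=cv2.imread('pics/side0.png');Hs=cv2.cvtColor(B,cv2.COLOR_BGR2HSV)
m=cv2.inRange(Hs,(100,150,80),(125,255,255));m[:215]=0;m[300:]=0;m[:,:180]=0;m[:,320:]=0
cs=max(cv2.findContours(m,0,2)[0],key=cv2.contourArea)
print('side blue',cv2.approxPolyDP(cs,4,True).reshape(-1,2).tolist())
H2=cv2.inRange(H,(100,150,80),(125,255,255));H2[:190]=0;H2[260:]=0;H2[:,:200]=0;H2[:,290:]=0
cs=max(cv2.findContours(H2,0,2)[0],key=cv2.contourArea);print('top blue',cv2.approxPolyDP(cs,3,True).reshape(-1,2).tolist())
```

```text
72 224 230 203 218
stop jig x [ 8.76370374 37.26454219 61.20212817] y [45.04369315 52.17833893 60.39994777]
fence top near-face ends, px [[258.3, 214.9], [200.8, 253.9], [306.4, 243.9], [252.2, 288.6]]
top [[276.0, 207.7], [211.5, 199.3], [270.1, 252.9], [206.0, 244.2]]
side blue [[307, 245], [259, 227], [233, 246], [241, 252], [236, 266], [217, 259], [197, 266], [253, 292]]
top blue [[212, 203], [206, 245], [271, 253], [277, 210], [233, 205], [231, 218], [226, 222], [221, 219], [222, 203]]
```

```bash
python3 n.py 561.5 33.4 110 -7.3 45 0
```

```text
row [  0.19 -20.58   4.12   0.22  89.71   0.33] q [-18.  55.  43.  -9. 127.  77.] tcp [ 563.9 -174.1  141.3] z [-0.7   0.08 -0.71] F [ 0.8  0.5 -2.6] gap 57.5 grip 64.0 t 10.25
```

Emit:
play_rows --motion '[[[0,-4,0,0,20,0],[0.2,-8,1,0,40,0],[0.2,-12,2,0,60,0],[0.2,-16,3,0,80,0],[0.2,-20.6,4,0.2,89.7,0.3]]]'

```text
time: 10.75
tool_pos: [561.0, 35.1, 108.0]
tcp_rot: [179.9, 2.8, -7.1]
ft_force: [0.9, 1.8, 0.4]
finger_gap: 57.1
grip_force: 64.1
```

```bash
python3 n.py 561.5 33.4 110 -7.3 45 0
```

```text
row [ 0.06  0.16 -0.2   0.05 47.79  0.25] q [-2. 10. 96.  0. 77. 95.] tcp [561.   35.1 108. ] z [-0.05  0.   -1.  ] F [0.9 1.8 0.4] gap 57.1 grip 64.1 t 10.75
```

Emit:
play_rows --motion '[[[0,0.1,-0.2,0,47.8,0.2],[0,0.1,-0.2,0,47.8,0.2],[0,0.1,-0.2,0,47.8,0.2],[0,0.1,-0.2,0,47.8,0.2],[0,0.1,-0.2,0,47.8,0.2]]]'

```text
time: 11.25
tool_pos: [560.5, 33.2, 110.0]
tcp_rot: [179.9, -40.1, -7.1]
ft_force: [0.1, -1.6, -2.0]
finger_gap: 57.4
grip_force: 64.4
```

```bash
python3 n.py 561.5 33.4 110 -7.3 45 0;python3 n.py 561.5 33.4 32 -7.3 45 0
```

```text
row [ 0.08 -0.03  0.06 -0.03  4.87  0.18] q [  2. -26. 138. -12.  29. 108.] tcp [560.5  33.2 110. ] z [ 0.64 -0.08 -0.76] F [ 0.1 -1.6 -2. ] gap 57.4 grip 64.4 t 11.25
row [-4.95 -0.04  6.02 -0.03  4.87  0.18] q [  2. -26. 138. -12.  29. 108.] tcp [560.5  33.2 110. ] z [ 0.64 -0.08 -0.76] F [ 0.1 -1.6 -2. ] gap 57.4 grip 64.4 t 11.25
```

Emit:
play_rows --motion '[[[0.1,0,0.1,0,4.9,0.2],[-2,0,2.5,0,4.9,0.2],[-5,0,6,0,4.9,0.2],[-5,0,6,0,4.9,0.2],[-5,0,6,0,4.9,0.2]]]'

```text
time: 11.75
tool_pos: [557.5, 32.3, 27.2]
tcp_rot: [179.8, -44.3, -7.2]
ft_force: [-0.8, 0.5, -1.8]
finger_gap: 57.8
grip_force: 64.5
```

```bash
python3 n.py 561.5 33.4 22 -7.3 45 0;python3 -c "
from h import *
S=snap('side')['pixels'];T=snap('top')['pixels']
a=cv2.resize(S[180:300,180:330],None,fx=2.6,fy=2.6);b=cv2.resize(T[160:280,190:330],None,fx=2.8,fy=2.8)
c=np.zeros((340,790,3),np.uint8);c[:a.shape[0],:390]=a;c[:b.shape[0],394:394+392]=b[:,:392]
cv2.imwrite('pics/g4.png',c[:,:,::-1])"
```

```text
row [-0.09 -0.16  0.64  0.11  0.73  0.05] q [  3. -15. 142. -40.  11. 136.] tcp [557.5  32.3  27.2] z [ 0.69 -0.09 -0.72] F [-0.8  0.5 -1.8] gap 57.8 grip 64.5 t 11.75
```

View pics/g4.png

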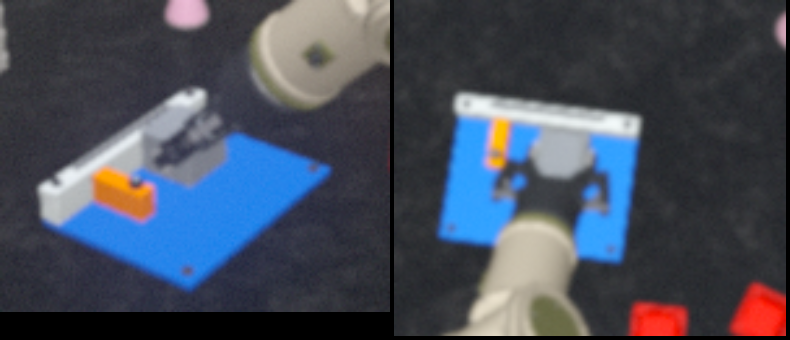

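The crop shows the cup mouth-down at side crop (185,155), in front of the fence and clear of the orange stop at (123,193). I'll lower it gently.

Emit:
play_rows --motion '[[[-0.1,0,0.4,0,0.7,0],[-0.1,0,0.6,0,0.7,0],[-0.1,0,0.6,0,0.7,0]]]'

```text
time: 12.15
tool_pos: [565.9, 32.0, 28.9]
tcp_rot: [180.0, -45.6, -7.3]
ft_force: [-0.3, 0.5, -1.0]
finger_gap: 57.2
grip_force: 64.5
```

```bash
python3 n.py 561.5 33.4 20 -7.3 45 0
```

```text
row [-0.96 -0.08  0.3   0.05 -0.56 -0.02] q [  3. -13. 142. -49.  10. 145.] tcp [565.9  32.   28.9] z [ 0.71 -0.09 -0.7 ] F [-0.3  0.5 -1. ] gap 57.2 grip 64.5 t 12.15
```

```bash
python3 n.py 563 33 25 -7.3 39 0
```

```text
row [-0.49 -0.06  0.06  0.04 -6.56 -0.03] q [  3. -13. 142. -49.  10. 145.] tcp [565.9  32.   28.9] z [ 0.71 -0.09 -0.7 ] F [-0.3  0.5 -1. ] gap 57.2 grip 64.5 t 12.15
```

Emit:
play_rows --motion '[[[-0.5,0,-0.3,0,-3,0],[-0.8,0,-0.3,0,-6.6,0],[-0.8,0,-0.3,0,-6.6,0]]]'

```text
time: 12.45
tool_pos: [558.7, 33.9, 26.2]
tcp_rot: [-179.8, -38.9, -7.4]
ft_force: [0.2, -0.7, -0.9]
finger_gap: 57.4
grip_force: 64.4
```

```bash
python3 n.py 559 33 23 -7.3 39 0
```

```text
row [-0.17  0.09  0.27 -0.11  0.11 -0.07] q [  2. -13. 138. -19.  17. 116.] tcp [558.7  33.9  26.2] z [ 0.62 -0.08 -0.78] F [ 0.2 -0.7 -0.9] gap 57.4 grip 64.4 t 12.45
```

Much better joint margins. I'll lower it in small steps.

Emit:
play_rows --motion '[[[-0.1,0,0.15,0,0,0],[-0.2,0,0.25,0,0,0],[-0.2,0,0.25,0,0,0]]]'

```text
time: 12.75
tool_pos: [559.1, 33.3, 22.9]
tcp_rot: [-180.0, -39.1, -7.3]
ft_force: [-0.6, -0.7, 5.8]
finger_gap: 57.6
grip_force: 65.4
```

Emit:
play_rows --motion '[[[-0.06,0,0.08,0,0,0],[-0.13,0,0.16,0,0,0],[-0.13,0,0.16,0,0,0]]]'

```text
time: 13.05
tool_pos: [560.8, 33.5, 22.8]
tcp_rot: [-179.9, -39.4, -7.3]
ft_force: [-2.3, -0.9, 13.0]
finger_gap: 56.9
grip_force: 66.1
```

Emit:
play_rows --motion '[[[0,0,0,0,0,0],[0,0,0,0,0,0],[0,0,0,0,0,0],[0,0,0,0,0,0]]]' --jaw 1

```text
time: 13.45
tool_pos: [557.0, 33.1, 18.5]
tcp_rot: [180.0, -38.8, -7.3]
ft_force: [0.2, -0.7, -0.3]
finger_gap: 85.1
grip_force: 0.0
```

Emit:
play_rows --motion '[[[0,0,-2,0,0,0],[0.5,0,-4,0,0,0],[1,0,-7,0,0,0],[3,0,-11,0,-10,0],[4,0,-11,0,-20,0]]]'

```text
time: 13.95
tool_pos: [518.3, 39.2, 132.9]
tcp_rot: [180.0, -23.7, -7.3]
ft_force: [0.6, -1.1, 0.3]
finger_gap: 85.5
grip_force: 0.0
```

```bash
python3 n.py 540 -80 130 -7.3 0 0;python3 -c "
from h import *
S=snap('side')['pixels'];T=snap('top')['pixels']
a=cv2.resize(S[180:300,180:330],None,fx=2.6,fy=2.6);b=cv2.resize(T[160:280,190:330],None,fx=2.8,fy=2.8)
c=np.zeros((340,790,3),np.uint8);c[:a.shape[0],:390]=a;c[:b.shape[0],394:394+392]=b[:,:392]
cv2.imwrite('pics/g5.png',c[:,:,::-1])"
```

```text
row [  3.25  11.54   1.74   0.   -23.73  -0.  ] q [  1. -24. 127.  -4.  53. 100.] tcp [518.3  39.2 132.9] z [ 0.4  -0.05 -0.92] F [ 0.6 -1.1  0.3] gap 85.5 grip 0.0 t 13.95
```

View pics/g5.png

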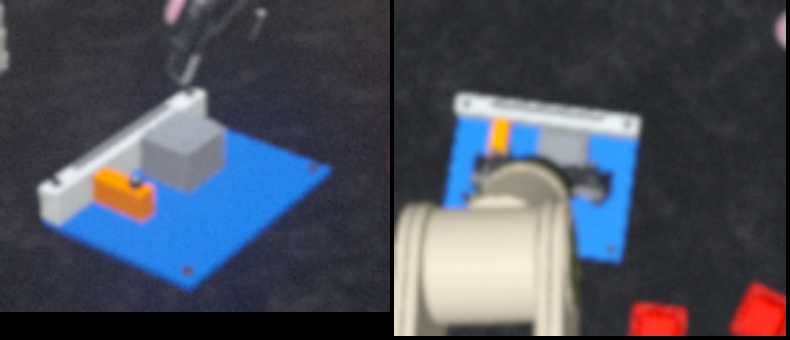

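The cup stands flat and mouth-down at side crop (183,155), just off the fence and well away from the stop. Next I'll shut the fingers, nudge it to the fence, then push it along to the stop.

```bash
python3 n.py 492 42 100 -7.3 0 0
```

```text
row [-4.710e+00  4.000e-02  2.080e+00  2.000e-02 -2.414e+01 -1.800e-01] q [  1. -23. 126.  -4.  53. 100.] tcp [526.2  37.9 138.3] z [ 0.41 -0.05 -0.91] F [1.9 0.6 0.6] gap 85.5 grip 0.0 t 14.05
```

Emit:
play_rows --motion '[[[-4.7,0,0,0,-10,0],[-4.7,0,1,0,-24.1,0],[-4.7,0,2.1,0,-24.1,0],[-4.7,0,2.1,0,-24.1,0],[-4.7,0,2.1,0,-24.1,0]]]' --jaw 0

```text
time: 14.55
tool_pos: [484.5, 42.1, 89.0]
tcp_rot: [179.8, 0.5, -7.5]
ft_force: [0.1, 0.1, 0.5]
finger_gap: 12.2
grip_force: 0.0
```

```bash
python3 n.py 492 42 25 -7.3 0 0
```

```text
row [ 0.8  -0.1   6.39  0.15  0.54 -0.2 ] q [ -1.  -3. 111.  -0.  72.  97.] tcp [484.5  42.1  89. ] z [-0.01 -0.   -1.  ] F [0.1 0.1 0.5] gap 12.2 grip 0.0 t 14.55
```

Emit:
play_rows --motion '[[[0.8,-0.1,3,0,0.5,0],[0.8,-0.1,6.4,0,0.5,0],[0.8,-0.1,6.4,0,0.5,0],[2,-0.1,6.4,0,0.5,0],[2,-0.1,6.4,0,0.5,0]]]'

```text
time: 15.05
tool_pos: [507.1, 40.8, 30.8]
tcp_rot: [179.9, -0.5, -7.4]
ft_force: [1.0, 0.2, 0.6]
finger_gap: 0.0
grip_force: 0.0
```

Emit:
play_rows --motion '[[[0.2,0,0,0,0,0],[0.4,0,0,0,0,0],[0.4,0,0,0,0,0]]]'

```text
time: 15.35
tool_pos: [509.5, 40.3, 28.5]
tcp_rot: [179.9, -0.2, -7.5]
ft_force: [-0.1, -0.3, -0.2]
finger_gap: 0.0
grip_force: 0.0
```

Emit:
play_rows --motion '[[[0.2,0,0,0,0,0],[0.4,0,0,0,0,0],[0.4,0,0,0,0,0]]]'

```text
time: 15.65
tool_pos: [513.2, 39.7, 27.5]
tcp_rot: [179.9, -0.1, -7.5]
ft_force: [0.1, -0.4, -0.1]
finger_gap: 0.1
grip_force: 0.0
```

```bash
python3 n.py 492 42 25 -7.3 0 0
```

```text
row [-2.14  0.05  0.24  0.1  -0.14 -0.16] q [ -1.   6. 109.  -0.  64.  96.] tcp [513.2  39.7  27.5] z [ 0. -0. -1.] F [ 0.1 -0.4 -0.1] gap 0.1 grip 0.0 t 15.65
```

Emit:
play_rows --motion '[[[0.1,0,0,0,0,0],[0.2,0,0,0,0,0],[0.3,0,0,0,0,0],[0.3,0,0,0,0,0]]]'

```text
time: 16.05
tool_pos: [516.2, 39.3, 27.5]
tcp_rot: [179.9, -0.1, -7.5]
ft_force: [0.2, 0.7, 0.3]
finger_gap: 0.4
grip_force: 0.0
```

Emit:
play_rows --motion '[[[0.1,0,0,0,0,0],[0.2,0,0,0,0,0],[0.3,0,0,0,0,0],[0.3,0,0,0,0,0]]]'

```text
time: 16.45
tool_pos: [517.5, 39.0, 27.2]
tcp_rot: [179.9, 0.1, -7.4]
ft_force: [-8.4, -0.9, 5.8]
finger_gap: -0.0
grip_force: 4.1
```

Emit:
play_rows --motion '[[[0.1,0,0,0,0,0],[0.2,0,0,0,0,0],[0.2,0,0,0,0,0],[0.2,0,0,0,0,0]]]'

```text
time: 16.85
tool_pos: [517.6, 39.1, 26.7]
tcp_rot: [179.9, 0.3, -7.4]
ft_force: [-16.8, 1.6, 13.3]
finger_gap: -0.0
grip_force: 8.5
```

Contact at TCP x = 517.6 puts the cover flush on the fence, matching my jig estimate. Now I'll go round to the -y side.

Emit:
play_rows --motion '[[[-2,0,-0.2,0,0,0],[-2,3,-0.2,0,0,0],[-2,6,-0.2,0,0,0],[-2,6,-0.2,0,0,0],[1,6,-0.2,0,0,0]]]'

```text
time: 17.35
tool_pos: [520.1, -22.1, 28.4]
tcp_rot: [179.9, 0.1, -7.6]
ft_force: [-0.5, -0.7, 0.3]
finger_gap: 0.2
grip_force: 0.0
```

```bash
python3 n.py 549 -17.5 27 -7.3 0 0
```

```text
row [ 2.81 -0.84  0.13  0.08  0.09 -0.25] q [ -8.   7. 108.  -0.  65.  90.] tcp [520.1 -22.1  28.4] z [-0. -0. -1.] F [-0.5 -0.7  0.3] gap 0.2 grip 0.0 t 17.35
```

Emit:
play_rows --motion '[[[2,-0.2,0.1,0,0,-0.2],[2.8,-0.8,0.1,0,0,-0.2],[2.8,-0.8,0.1,0,0,-0.2],[2.8,-1.2,0.1,0,0,-0.2],[2.8,-1.6,0.1,0,0,-0.2]]]'

```text
time: 17.85
tool_pos: [552.0, -9.3, 28.4]
tcp_rot: [179.9, -0.1, -7.2]
ft_force: [0.5, 0.3, 0.3]
finger_gap: 0.2
grip_force: 0.0
```

Emit:
play_rows --motion '[[[0,-0.4,0,0,0,0],[0,-0.8,0,0,0,0],[0,-1.2,0,0,0,0],[0,-1.6,0,0,0,0],[0,-2,0,0,0,0]]]'

```text
time: 18.35
tool_pos: [555.5, 10.3, 28.7]
tcp_rot: [179.9, -0.1, -7.3]
ft_force: [-1.0, -1.2, 0.1]
finger_gap: 0.1
grip_force: 0.4
```

Emit:
play_rows --motion '[[[0,-0.3,0,0,0,0],[0,-0.6,0,0,0,0],[0,-0.9,0,0,0,0],[0,-0.9,0,0,0,0]]]'

```text
time: 18.75
tool_pos: [556.8, 19.3, 28.7]
tcp_rot: [179.9, -0.2, -7.2]
ft_force: [0.1, 0.8, 0.2]
finger_gap: 0.1
grip_force: 0.0
```

```bash
python3 -c "
from h import *
p,R,q=cur();d=p[:2]-[525,63.3];print('jig',d@[.9919,-.1271],d@[.1271,.9919],p,q['ft_force'],R.round(2)[:,0])"
```

```text
jig 37.123518023573055 -39.5855718585327 [556.79085489  19.31755266  28.70775247] [0.07167605 0.77476953 0.2317266 ] [ 0.99 -0.13  0.  ]
```

Emit:
play_rows --motion '[[[0,-0.2,0,0,0,0],[0,-0.4,0,0,0,0],[0,-0.6,0,0,0,0],[0,-0.6,0,0,0,0]]]'

```text
time: 19.15
tool_pos: [557.5, 25.1, 28.7]
tcp_rot: [179.9, -0.2, -7.2]
ft_force: [-0.2, 0.1, -0.3]
finger_gap: -0.1
grip_force: 0.0
```

Emit:
play_rows --motion '[[[0,-0.15,0,0,0,0],[0,-0.3,0,0,0,0],[0,-0.3,0,0,0,0]]]'

```text
time: 19.45
tool_pos: [557.8, 28.0, 28.7]
tcp_rot: [179.9, -0.2, -7.3]
ft_force: [-0.1, 1.0, -0.1]
finger_gap: -0.1
grip_force: 0.0
```

Emit:
play_rows --motion '[[[0,-0.15,0,0,0,0],[0,-0.3,0,0,0,0],[0,-0.3,0,0,0,0]]]'

```text
time: 19.75
tool_pos: [558.2, 31.0, 28.7]
tcp_rot: [179.9, -0.1, -7.2]
ft_force: [0.8, -0.4, 0.9]
finger_gap: -0.4
grip_force: 0.0
```

Emit:
play_rows --motion '[[[0,-0.15,0,0,0,0],[0,-0.3,0,0,0,0],[0,-0.3,0,0,0,0]]]'

```text
time: 20.05
tool_pos: [558.2, 31.6, 28.8]
tcp_rot: [179.7, -0.1, -7.3]
ft_force: [-2.9, -11.7, 3.2]
finger_gap: -0.1
grip_force: 6.1
```

Emit:
play_rows --motion '[[[0,-0.15,0,0,0,0],[0,-0.3,0,0,0,0],[0,-0.3,0,0,0,0]]]'

```text
time: 20.35
tool_pos: [558.2, 31.8, 28.9]
tcp_rot: [179.5, -0.1, -7.3]
ft_force: [-5.7, -25.6, 6.9]
finger_gap: 0.2
grip_force: 13.0
```

Run:
```python
from h import *
S=snap('side');A=cv2.cvtColor(np.array(S['pixels']),cv2.COLOR_RGB2BGR);cv2.imwrite('pics/s9.png',A)
H=cv2.cvtColor(A,cv2.COLOR_BGR2HSV)
# row scan just above plate along cover/fence: classify orange extents now vs first picture
B=cv2.imread('pics/side0.png');Hb=cv2.cvtColor(B,cv2.COLOR_BGR2HSV)
for h in(Hb,H):
    m=cv2.inRange(h,(5,120,120),(22,255,255));m[:235]=0;m[275:]=0;m[:,:205]=0;m[:,250:]=0
    yy,xx=np.nonzero(m);print(len(xx),xx.min(),xx.max(),yy.min(),yy.max())
c=np.array([525,63.3]);ex=np.array([.9919,-.1271]);ey=np.array([.1271,.9919])
J=lambda x,y,z:[*(c+x*ex+y*ey),z]
for y in(-25,13): print(y,proj(S,[J(65,y+29,52),J(7,y+29,52),J(7,y-29,52),J(7,y+29,8),J(7,y-29,8)]).round().tolist())
d=cv2.absdiff(A,B).max(2)>35;d[:,:180]=0;d[:,330:]=0;d[:190]=0;d[300:]=0
print(cv2.boundingRect(d.astype(np.uint8)))
p=proj(S,[J(7,y,30) for y in range(-70,60,5)]).round().astype(int)
for y,q in zip(range(-70,60,5),p): print(y,q,A[q[1],q[0]][::-1],end=' | ')
```

```text
268 216 237 245 263
289 216 238 244 263
-25 [[230.0, 231.0], [249.0, 238.0], [263.0, 227.0], [249.0, 253.0], [263.0, 242.0]]
13 [[220.0, 237.0], [239.0, 245.0], [254.0, 234.0], [239.0, 260.0], [254.0, 249.0]]
(220, 190, 110, 71)
-70 [267 232] [ 37 132 234] | -65 [266 233] [ 41 134 235] | -60 [265 234] [ 46 137 236] | -55 [264 235] [ 35 133 236] | -50 [262 236] [ 38 135 235] | -45 [261 237] [ 37 135 235] | -40 [260 237] [ 39 132 235] | -35 [259 238] [ 42 133 235] | -30 [257 239] [ 41 133 236] | -25 [256 240] [ 43 134 236] | -20 [255 241] [ 40 131 231] | -15 [254 242] [ 75 129 215] | -10 [252 243] [120 128 154] | -5 [251 244] [123 127 141] | 0 [250 245] [124 128 141] | 5 [249 246] [124 125 139] | 10 [247 247] [123 124 138] | 15 [246 248] [121 124 139] | 20 [245 248] [121 126 138] | 25 [243 249] [123 126 139] | 30 [242 250] [122 127 139] | 35 [241 251] [118 125 136] | 40 [239 252] [188 133 115] | 45 [238 253] [217 133  77] | 50 [237 254] [217 121  40] | 55 [235 255] [225 130  43] |
```

The force step and the pixel scan agree: the cover spans jig y of about -14 to 41, and the stop starts at 41, so it is snug. I'll retreat and go for the final chamfer push.

Emit:
play_rows --motion '[[[0,1,0,0,0,0],[0,2,0,0,0,0],[0,2,-4,0,0,0],[0,2,-9,0,0,0],[0,2,-9,0,0,0]]]'

```text
time: 20.9
tool_pos: [561.3, 16.8, 126.8]
tcp_rot: [180.0, -0.9, -7.3]
ft_force: [0.8, -0.2, 0.1]
finger_gap: -0.2
grip_force: 0.0
```

```bash
python3 n.py 537.6 74.8 56 -7.3 39 -45
```

```text
row [-5.97 -5.46  3.5  -0.   38.13  0.05] q [-3.  5. 99. -0. 75. 94.] tcp [561.3  16.8 126.8] z [ 0.01 -0.   -1.  ] F [ 0.8 -0.2  0.1] gap -0.2 grip 0.0 t 20.9
```

Emit:
play_rows --motion '[[[-3,-1,0,0,8,0],[-6,-3.5,0,0,16,0],[-6,-5.5,0.5,0,24,0],[-6,-5.5,2,0,32,0],[-6,-5.5,3.5,0,38.1,0]]]'

```text
time: 21.4
tool_pos: [506.7, 81.7, 85.3]
tcp_rot: [179.9, -38.4, -7.2]
ft_force: [-124.5, -27.3, -130.8]
finger_gap: 0.1
grip_force: 0.0
```

```bash
python3 n.py 537.6 74.8 56 -7.3 39 -12; python3 n.py 537.6 74.8 56 -7.3 39 -45
```

```text
row [ 0.64  0.29  3.05 -0.01  0.63  0.1 ] q [ 12. -32. 143. -21.  33. 123.] tcp [506.7  81.7  85.3] z [ 0.62 -0.08 -0.78] F [-124.5  -27.3 -130.8] gap 0.1 grip 0.0 t 21.4
row [ 0.6   0.29 -0.25 -0.01  0.63  0.1 ] q [ 12. -32. 143. -21.  33. 123.] tcp [506.7  81.7  85.3] z [ 0.62 -0.08 -0.78] F [-124.5  -27.3 -130.8] gap 0.1 grip 0.0 t 21.4
```

```bash
python3 - <<'E'
from h import *
a=snap('top');q=cur()[2];print(q['ft_force'],q['joint_pos'],q['qd'],q['joint_efforts'],q['time'])
a=snap('side','f1.png');p,R,q=cur();print(p,q['ft_force'],q['joint_pos'])
A=np.array(a['pixels'])
c=np.array([525,63.3]);ex=np.array([.9919,-.1271]);ey=np.array([.1271,.9919])
J=lambda x,y,z:[*(c+x*ex+y*ey),z]
for y in range(-30,60,5):
    u=proj(a,[J(7,y,30)])[0].round().astype(int);print(y,A[u[1],u[0]],end='|')
E
python3 n.py 537.6 74.8 56 -7.3 28 -30
```

```text
[9.60131021 3.52612601 9.83801934] [ 11.76675553 -31.70681941 142.78107237 -22.23399434  32.49983397
 124.05022888] [ -2.79170591  -0.35376178  -3.70272824  12.98845966  11.4806336
 -18.21264441] [ -0.67065759  -8.37647527 -13.77561003   1.45669084   2.74810441
  -3.4884844 ] 21.45
[512.45065319  83.04663315  92.18843223] [-0.36943673 -0.392057    1.01672845] [ 11.65262891 -31.59910484 142.77696247 -21.63730972  33.05469475
 123.24304261]
-30 [ 38 131 235]|-25 [ 37 130 234]|-20 [ 49 131 230]|-15 [ 79 131 216]|-10 [120 127 152]|-5 [126 128 141]|0 [122 126 137]|5 [122 125 140]|10 [125 128 141]|15 [118 123 134]|20 [118 123 135]|25 [124 127 139]|30 [117 122 135]|35 [124 127 139]|40 [186 130 112]|45 [216 130  73]|50 [217 126  40]|55 [224 131  39]|row [  0.31   0.5    1.5   -0.23 -11.14   0.07] q [ 12. -32. 143. -22.  33. 123.] tcp [512.5  83.   92.2] z [ 0.63 -0.08 -0.78] F [-0.4 -0.4  1. ] gap 0.4 grip 0.0 t 21.5
```

The spike was a momentary jolt as joint 3 came to its range end. Forces are back to about 0 and the cover is still in place. I'll use a smaller tilt, away from that limit.

Emit:
play_rows --motion '[[[0.1,0.1,0,0,-3,0],[0.2,0.3,0.3,0,-7,0],[0.3,0.5,0.8,0,-11,0],[0.3,0.5,1.2,0,-13,0],[0.3,0.5,1.5,0,-13,0]]]'

```text
time: 22.0
tool_pos: [517.6, 73.4, 73.7]
tcp_rot: [179.9, -25.0, -7.3]
ft_force: [0.4, 0.0, 1.2]
finger_gap: -0.2
grip_force: 0.0
```

```bash
python3 n.py 537.6 74.8 56 -7.3 26 -12
```

```text
row [ 1.02 -0.4   1.23  0.13  1.03  0.02] q [  7. -18. 130.  -9.  44. 109.] tcp [517.6  73.4  73.7] z [ 0.42 -0.06 -0.91] F [0.4 0.  1.2] gap -0.2 grip 0.0 t 22.0
```

```bash
python3 n.py 514.7 77.7 64 -7.3 25 0
```

```text
row [-0.72 -0.39  0.73  0.13  0.03  0.02] q [  7. -18. 130.  -9.  44. 109.] tcp [517.6  73.4  73.7] z [ 0.42 -0.06 -0.91] F [0.4 0.  1.2] gap -0.2 grip 0.0 t 22.0
```

Emit:
play_rows --motion '[[[-0.4,-0.2,0.3,0,0,0],[-0.7,-0.4,0.7,0.1,0,0],[-0.7,-0.4,0.7,0.1,0,0],[-0.7,-0.4,0.7,0.1,0,0]]]'

```text
time: 22.4
tool_pos: [513.7, 78.4, 64.0]
tcp_rot: [179.9, -25.1, -7.2]
ft_force: [0.6, -0.8, 0.6]
finger_gap: -0.2
grip_force: 0.0
```

Emit:
play_rows --motion '[[[0.1,0,0.3,0,0,0],[0.2,0,0.6,0,0,0],[0.3,0,0.9,0,0,0],[0.3,0,0.9,0,0,0]]]'

```text
time: 22.8
tool_pos: [521.1, 77.2, 57.4]
tcp_rot: [179.9, -25.1, -7.2]
ft_force: [0.2, -0.1, -0.4]
finger_gap: 0.2
grip_force: 0.0
```

Emit:
play_rows --motion '[[[0.07,0,0.2,0,0,0],[0.14,0,0.4,0,0,0],[0.14,0,0.4,0,0,0]]]'

```text
time: 23.1
tool_pos: [524.0, 76.8, 54.5]
tcp_rot: [179.9, -25.1, -7.2]
ft_force: [0.2, -0.6, -0.5]
finger_gap: -0.5
grip_force: 0.0
```

Emit:
play_rows --motion '[[[0.07,0,0.2,0,0,0],[0.14,0,0.4,0,0,0],[0.14,0,0.4,0,0,0]]]'

```text
time: 23.4
tool_pos: [526.9, 76.5, 51.5]
tcp_rot: [179.9, -25.1, -7.2]
ft_force: [0.4, -0.0, 0.0]
finger_gap: 0.1
grip_force: 0.0
```

Emit:
play_rows --motion '[[[0.07,0,0.2,0,0,0],[0.14,0,0.4,0,0,0],[0.14,0,0.4,0,0,0]]]'

```text
time: 23.7
tool_pos: [528.9, 76.4, 49.8]
tcp_rot: [179.9, -25.0, -7.2]
ft_force: [-39.7, 0.4, 39.3]
finger_gap: -0.1
grip_force: 27.5
```

Clean diagonal contact, about 56 N, with equal parts toward the fence and down. I'll ease it slightly and check.

Emit:
play_rows --motion '[[[-0.03,0,-0.1,0,0,0],[-0.03,0,-0.1,0,0,0],[-0.03,0,-0.1,0,0,0],[-0.03,0,-0.1,0,0,0]]]'

```text
time: 24.1
tool_pos: [528.7, 76.4, 50.1]
tcp_rot: [179.9, -25.0, -7.2]
ft_force: [-20.8, 0.2, 21.4]
finger_gap: -0.0
grip_force: 14.5
```

```bash
python3 -c "
from h import *
S=snap('side')['pixels'];T=snap('top')['pixels']
a=cv2.resize(S[170:300,180:330],None,fx=2.6,fy=2.6);b=cv2.resize(T[160:280,190:330],None,fx=2.8,fy=2.8)
c=np.zeros((340,790,3),np.uint8);c[:a.shape[0],:390]=a;c[:b.shape[0],394:394+392]=b[:,:392]
cv2.imwrite('pics/g6.png',c[:,:,::-1]);q=cur()[2];print(q['ft_force'],q['tool_pos'],q['time'])"
```

```text
[-20.84473021   0.94701678  20.73578301] [528.64693027  76.41062477  50.10524352] 24.2
```

View pics/g6.png

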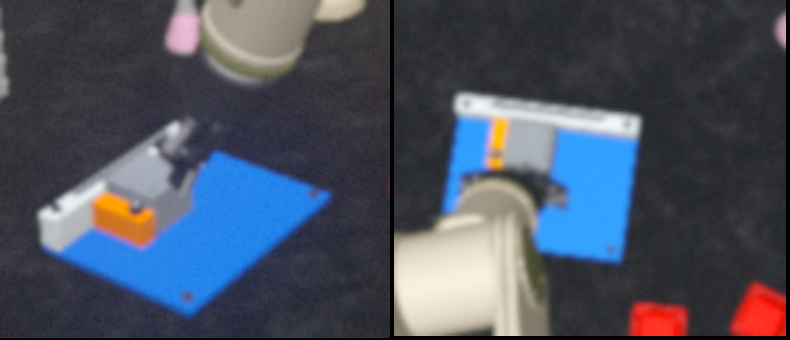

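The cup sits snug against the fence and the orange stop at top crop (528,145), and the fingers are on its chamfer pushing steadily at about 30 N, diagonally. Handing in.

```bash
python3 -c "
from h import *
print(job.hand_in())"
```

```text
the job is handed in; nothing more can be done
None
```

I handed the job in at 24 s with the cover mouth-down, snug against the fence and the stop, and held by a steady diagonal push of about 30 N; however, at 21.4 s the wrist sensor jumped to about 180 N for an instant as joint 3 reached its range end, and that may break the 120 N limit.

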